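Roll two tubes off their ledges to build a tube pyramid

TASK

Finish the pyramid of tube stock in the wooden rack: roll the copper tube and the yellow tube inwards off the ledges at either side, so that each settles into one of the two grooves between the three aluminium tubes of the bottom row, one tube in each groove, ends roughly in line with the tubes below. Push them over rather than lifting them, keep the bottom row where it is, and leave the other things on the bench alone.

Things in the scene. Friction and masses are not known exactly. Their poses are not given: they have to be found in the camera images.
- rack: Fixed wooden stock rack, 170 mm along its x, 320 mm along its y, turned up to 0.4 rad. Origin: centre of its underside, on the bench; z up. Bottom tubes lie along rack x at y = -58, 0, +58 mm, axes 35 mm up, crowns 60 mm up. Outside them each side block's flat top is a ledge, 63 mm up, from |y| = 83.5 to 160 mm.
- groove_left (a point): Where the middle of a tube seated in the groove on the rack's +y side lies: rack y = +29 mm, 75.7 mm above the bench. Axes as the rack's.
- groove_right (a point): The same for the other groove: rack y = -29 mm, 75.7 mm above the bench.
- ledge_left (a point): Middle of the parking place on the +y ledge, on the ledge's top: rack y = +116 mm, 63 mm up. A tube parked here (within 8 mm sideways) has its axis 88 mm up. An aluminium strip 3 mm high and 6 mm wide runs along rack x at rack y = +148 mm, near the ledge's outer edge.
- ledge_right (a point): The same on the other ledge: rack y = -116 mm, 63 mm up.
- copper_tube: Copper-coloured tube, 50 mm outside diameter, 150 mm long, about 0.4 kg, free to roll. Origin at its middle, on its axis; its x axis runs along the tube. Starts parked on one of the two ledges (either one).
- yellow_tube: Yellow tube, 50 mm outside diameter, 150 mm long, about 0.4 kg, free to roll. Origin at its middle, on its axis; its x axis runs along the tube. Starts parked on the other ledge.
- bottom_a: Aluminium-grey tube, 50 mm outside diameter, 150 mm long, about 0.4 kg, free to roll. Origin at its middle, on its axis; its x axis runs along the tube. One of the three of the bottom row (any of them).
- bottom_b: Aluminium-grey tube, 50 mm outside diameter, 150 mm long, about 0.4 kg, free to roll. Origin at its middle, on its axis; its x axis runs along the tube. One of the three of the bottom row (any of them).
- bottom_c: Aluminium-grey tube, 50 mm outside diameter, 150 mm long, about 0.4 kg, free to roll. Origin at its middle, on its axis; its x axis runs along the tube. One of the three of the bottom row (any of them).
- hammer: Bystander: wood-handled hammer, 280 mm long, lying on the bench beyond the rack. Origin under its middle; handle to its -x.
- marker: Bystander: grey marker pen with a red cap, 135 mm long, 18 mm thick, lying on the bench in front of the rack. Origin under its middle, x along it.
- jar: Bystander: white jar with a red cap, 72 mm in diameter, 110 mm tall, standing on the right. Origin at its underside.
- block: Bystander: wood block 110 x 70 x 40 mm on the left. Origin at the centre of its underside.
- block_top: Bystander: smaller wood block 90 x 50 x 35 mm lying on the first. Origin at the centre of its underside.
- wrench: Bystander: steel wrench, 190 mm long, lying on the right. Origin under its middle.
Mind the look-alikes: they are no part of the job. Leave any turquoise look-alike of the copper_tube alone.

How it is judged:
By the outcome, as a careful person would: the job done as asked, in the order asked, and still so for the second after the job is handed in, with the robot touching nothing.
It also fails if it takes over 50 s, if anything falls off the work surface, if the arm or the gripper's body presses on something with over 40 N, if the wrist force passes 120 N, or if a joint passes its speed limit or range.

ROBOT

A 6-joint arm with a two-finger parallel gripper is mounted at the origin on the work surface. World frame = base frame: x ahead of the robot, y to its left, z up, the work surface at z = 0. Lengths are in m, angles in rad, forces in N, time in s.
With the tool pointing down it reaches from about 0.35 to 0.85 m from the base axis. Payload 8.1 kg.
Tool frame: the origin (TCP) lies on the centre line of the jaws, within the pads' length; the fingertips stand 17 mm ahead of it and the grasp point (between the pads) lies 2 mm behind it; z points along the fingers, y is the line along which they close (so a half turn about z gives the same grasp; the last joint's range is limited). The gripper opens to 93 mm and grips with 3 to 60 N. Pads are 15 mm wide; open, the fingers measure 128 mm over their backs; the gripper's body (75 mm by 188 mm) begins 65 mm behind the grasp point.
Start: joints at [-1.207, 0.13, 1.488, -0, 1.523, -0.085], TCP at [0.26, -0.541, 0.236] pointing down, gripper open.
Joint ranges: [-2.96, 2.96], [-0.89, 2.26], [0.02, 2.5], [-1.34, 4.48], [0, 2.73], [-2.66, 2.66]. Speed limits (rad/s): [2.39, 2.39, 2.79, 3.14, 3.14, 3.14].

INTERFACE

Orientations are given as a rotation vector (axis times angle).
In Python, from plant import telemetry, viewer, order gives the robot as it stands.
- The arm moves only by the tool send_rows, never from a script. Its argument "plan" is a list that holds one entry, the list of rows, each a list of 5 numbers: the closure, from -1 (fully open) to 1 (shut), then the shift along the world's x, y, z normalised to -1 to 1, where 1 is 0.2 m, then the turn about the world's z normalised to -1 to 1, where 1 is 60 degrees. A call has 1 to 20 rows; each row is the pose to reach, as a shift and turn from the pose commanded when the call began; what a row does not reach only later rows make up. A row lasts 1/12 s, in which the tool goes at most 41.7 mm and 7.16 degrees, less where a joint would pass 70% of its speed; a pose out of reach is approached as far as the arm can. A call with a number of a shift or a turn outside -1 to 1 is refused whole. A call with a gripper value outside its range is refused whole. The fingers move at their own pace and stop on an object; "force" is the grip in N (left out, the last holds). Time passes only in rows, so rows that repeat a pose let the fingers close. It gives the time, the measured TCP pose, the force, the opening and the grip force at its end, in the units of the state.
- telemetry.read_state(): the state, without advancing time (a new reading comes with each control period).
- viewer.read_camera(name): name is "scene" or "top" or "wrist"; returns (picture, depth): 400x640x3 uint8, blue, green, red; 400x640 float32, m along the optical axis (not along the pixel's ray), 0 where there is no reading.
- viewer.calibration(name): a dict with "camera_matrix" (3x3 intrinsics, pixels), "extrinsics" (4x4, takes a point from camera to world coordinates); the wrist camera has in their place "hand_eye" (4x4, takes a point from camera to tool coordinates, whose origin is the TCP and whose axes are the flange's). Camera axes: x right, y up, looking along -z (the intrinsics and any distortion apply to the point x, -y, -z); pixel columns grow to the right and rows downward; lengths in m; the calibration is good to about 2 mm. The wrist camera is an equidistant fisheye: a pixel r from the principal point sees the ray r / f radians off the axis. A picture is of the moment at which its call begins: read the wrist's pose just before it. calibration takes no time and is no camera call.
- order.close_job(): hands the job in; it is judged then, once.
The state is a dict: "t": time; "q": joint angles; "dq": joint speeds; "joint_torque": joint torques, N m; "tool_pos": TCP position; "orientation": TCP orientation; "force": force on the tool from outside, world axes, zero at the start; "wrist_torque": the same for the moment, N m; "opening": finger opening in m; "gripper_force": force on a finger pad.
Only numpy, scipy, OpenCV 4.12 (cv2) and the standard library are available. Lean on these libraries where they do the work, as an engineer would, in place of code of your own. Each camera call takes 0.05 s, during which the arm holds its last target. There are 200 camera calls.

## Working session

There is one attempt and no reset: what is moved stays moved. The work goes in short steps, Python scripts to look and compute and a tool call to move; the robot and the scene stay as the last step left them, time stands still between calls to the robot, and variables do not carry over. Pictures are saved under pics/ and viewed, at most 10 in all, crops included, and the job is handed in when it is done.

Besides the shell and the picture viewer there is one more tool, called after ">>>" by a JSON object that holds its "fn" and its "kwargs". send_rows: Moves the arm, as the interface text tells. Scaled input: -1 to 1 covers 0.2 m each way for a shift and 60 degrees each way for a turn. Its arguments: {"type":"object","properties":{"plan":{"type":"array"},"force":{"type":"number"}},"required":["plan"]}

```bash
mkdir -p pics
cat > h.py <<'E'
import numpy as np, cv2
from plant import telemetry, viewer, order
def cloud(name):
    im,d=viewer.read_camera(name); c=viewer.calibration(name)
    K=np.array(c["camera_matrix"]);E=np.array(c["extrinsics"])
    v,u=np.mgrid[:400,:640]
    p=np.stack([(u-K[0,2])/K[0,0]*d,-(v-K[1,2])/K[1,1]*d,-d],-1)
    w=p@E[:3,:3].T+E[:3,3]; w[d==0]=np.nan
    return im,d,w
E
python3 - <<'E'
from h import *
ims=[]
for n in("top","scene"):
    im,d,w=cloud(n); np.savez(n+".npz",im=im,w=w); cv2.imwrite(f"pics/{n}0.png",im)
    c=viewer.calibration(n); print(n,{k:np.round(v,3).tolist() if not isinstance(v,str) else v for k,v in c.items()})
print(telemetry.read_state())
E
```

```text
top {'camera_matrix': [[519.215, 0.0, 323.491], [0.0, 519.215, 195.143], [0.0, 0.0, 1.0]], 'extrinsics': [[-0.007, 0.998, -0.061, 0.347], [-1.0, -0.008, -0.014, -0.001], [-0.015, 0.061, 0.998, 1.718], [0.0, 0.0, 0.0, 1.0]]}
scene {'camera_matrix': [[385.002, 0.0, 318.342], [0.0, 385.002, 201.487], [0.0, 0.0, 1.0]], 'extrinsics': [[-0.776, -0.508, 0.374, 0.866], [0.631, -0.622, 0.463, 0.489], [-0.003, 0.596, 0.803, 0.921], [0.0, 0.0, 0.0, 1.0]]}
{'t': 0.1, 'q': array([-1.20743656e+00,  1.31076017e-01,  1.48914742e+00,  2.39084181e-05,
        1.52297445e+00, -8.54012017e-02]), 'dq': array([-8.66996633e-04,  7.55206580e-05, -1.85414840e-03, -5.68437399e-04,
       -2.83862027e-03,  2.04478420e-04]), 'joint_torque': array([ 1.76574329e-03, -5.61341536e+01, -4.93095446e+01,  7.71199912e-02,
        2.91450246e-02, -4.91167998e-05]), 'tool_pos': array([ 0.26017102, -0.54014163,  0.23471066]), 'orientation': array([-3.06128690e+00, -6.98655723e-01,  3.12002209e-04]), 'force': array([0.5738265 , 0.33224157, 0.56147539]), 'wrist_torque': array([0.0138312 , 0.01033185, 0.02955574]), 'gripper_force': 0.0, 'opening': 0.0929788816727928}
```

View pics/top0.png

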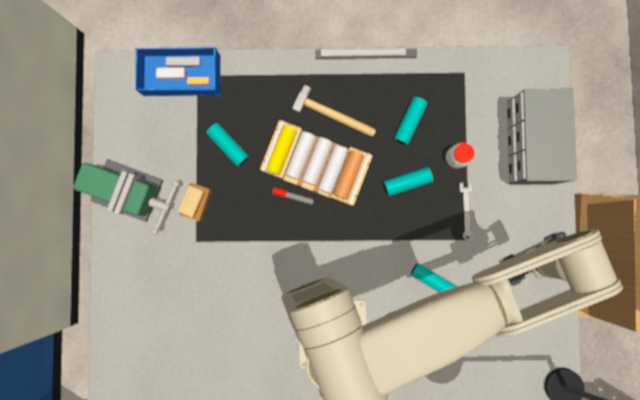

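View pics/scene0.png

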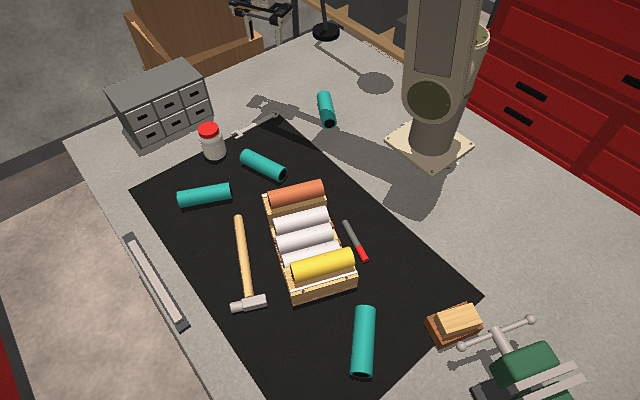

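The top view shows the rack centred near (317,162), with the yellow tube on its +y ledge at (283,148), the copper tube at (349,174) and white-looking bottom tubes between them. The scene view shows copper at (297,193) and yellow at (323,265). The turquoise tubes and the other bystanders are clear of the rack.

```bash
cat >> h.py <<'E'
def masks(im):
    h=cv2.cvtColor(im,cv2.COLOR_BGR2HSV); H,S,V=cv2.split(h)
    return {"copper":(H>5)&(H<14)&(S>130)&(V>90),"yellow":(H>23)&(H<32)&(S>170)&(V>90),"white":(S<40)&(V>120)}
def fit(w,r=.025):
    # axis fit: points of known radius tube, horizontal axis; returns centre, yaw, extents
    from scipy.optimize import least_squares
    c0=np.median(w,0); 
    q=w[:,:2]-w[:,:2].mean(0); ev=np.linalg.svd(q,full_matrices=False)[2][0]
    y0=np.arctan2(ev[1],ev[0])
    if abs(y0)>np.pi/2: y0-=np.pi*np.sign(y0)
    f=lambda p:np.hypot((w[:,0]-c0[0])*-np.sin(p[2])+(w[:,1]-c0[1])*np.cos(p[2])-p[0],w[:,2]-p[1])-r
    s=least_squares(f,[0,c0[2]-.02,y0],loss="soft_l1",f_scale=.002)
    a=s.x[2];d=np.array([np.cos(a),np.sin(a)]);n=np.array([-d[1],d[0]])
    t=(w[:,:2]-c0[:2])@d; lo,hi=np.percentile(t,[.5,99.5])
    c=c0[:2]+n*s.x[0]+d*(lo+hi)/2
    return c,s.x[1],a,hi-lo,np.sqrt(np.mean(s.fun**2))
def tubes(name,im,w,box=(.33,.75,-.25,.2)):
    out={}
    for k,m in masks(im).items():
        if k=="white": continue
        m=m&(w[...,2]>.05)&(w[...,2]<.14)&(w[...,0]>box[0])&(w[...,0]<box[1])&(w[...,1]>box[2])&(w[...,1]<box[3])
        n,l,st,_=cv2.connectedComponentsWithStats(m.astype(np.uint8))
        if n<2: continue
        i=1+np.argmax(st[1:,4]); p=w[l==i]
        r=fit(p); out[k]=r
        print(name,k,len(p),"c",np.round(r[0],4),"z",round(r[1],4),"yaw",round(r[2],4),"L",round(r[3],4),"rms",round(r[4],4))
    return out
E
python3 - <<'E'
from h import *
for n in("top","scene"):
    f=np.load(n+".npz");im,w=f["im"],f["w"]
    o=tubes(n,im,w)
    if len(o)==2:
        a,b=o["yellow"][0],o["copper"][0]; mid=(a+b)/2; e=a-b
        print(" sep",np.hypot(*e),"mid",mid,"perp yaw",np.arctan2(-e[0],e[1]))
    # bottom row
    m=masks(im)["white"]&(w[...,2]>.045)&(w[...,2]<.068)&(w[...,0]>.33)&(w[...,0]<.7)&(np.abs(w[...,1])<.2)
    k,l,st,_=cv2.connectedComponentsWithStats(m.astype(np.uint8))
    for i in range(1,k):
        if st[i,4]>150:
            p=w[l==i];r=fit(p);print(n,"white",len(p),np.round(r[0],4),round(r[1],4),round(r[2],3),round(r[3],3),round(r[4],4),"top",np.percentile(p[:,2],95).round(4))
    # board wood ledge & hue samples
    h=cv2.cvtColor(im,cv2.COLOR_BGR2HSV)
    print({k:(h[v][:3].tolist(),w[v].round(3).tolist()) for k,v in ({"y":(148,283),"c":(174,349)} if n=="top" else {"y":(265,323),"c":(193,297)}).items()})
    b=w[h[...,2]<40]; b=b[~np.isnan(b[:,0])]; print("mat z",np.median(b[:,2]))
E
```

```text
top copper 233 c [ 0.5064 -0.0578] z 0.0912 yaw -0.3742 L 0.1404 rms 0.0027
top yellow 662 c [0.5896 0.156 ] z 0.0892 yaw -0.3753 L 0.1479 rms 0.0032
 sep 0.2293534953606796 mid [0.54800547 0.04910834] perp yaw -0.3708465155791575
top white 619 [0.5787 0.0988] 0.0361 -0.371 0.148 0.0032 top 0.0653
top white 623 [0.5592 0.0438] 0.0364 -0.376 0.147 0.0031 top 0.0656
top white 636 [ 0.5316 -0.0077] 0.0362 -0.374 0.147 0.0033 top 0.0651
{'y': ([28, 255, 251], [0.592, 0.147, 0.115]), 'c': ([14, 143, 252], [0.51, -0.058, 0.111])}
mat z -0.696114563291427
scene copper 962 c [ 0.5085 -0.0532] z 0.0881 yaw -0.3768 L 0.1488 rms 0.0016
scene yellow 11 c [0.6491 0.1403] z 0.0924 yaw -0.4237 L 0.0238 rms 0.0005
 sep 0.23920294973343748 mid [0.5787887  0.04357781] perp yaw -0.6286920041773074
scene white 751 [ 0.5314 -0.0034] 0.035 -0.375 0.148 0.0016 top 0.0615
scene white 838 [0.5589 0.0477] 0.0349 -0.375 0.148 0.0016 top 0.0614
scene white 566 [0.579  0.1023] 0.0351 -0.378 0.148 0.0015 top 0.062
{'y': ([25, 164, 247], [0.596, 0.171, 0.109]), 'c': ([9, 153, 219], [0.514, -0.037, 0.11])}
mat z 0.001508732791806855
```

>>> {"fn": "send_rows", "kwargs": {"plan": [[[1, 0.25, 1, 0, 0.357], [1, 0.25, 1, 0, 0.713], [1, 0.25, 1, 0, 0.713], [1, 0.25, 1, 0, 0.713], [1, 0.25, 1, 0, 0.713], [1, 0.25, 1, 0, 0.713], [1, 0.25, 1, 0, 0.713]]], "force": 20}}

```text
t: 0.68
tool_pos: [0.3109, -0.3388, 0.2355]
orientation: [2.589, 1.78, 0.0]
force: [0.5, 0.3, 0.8]
opening: 0.0509
gripper_force: 0.0
```

```bash
sed -i 's/(S>170)/(S>120)/' h.py
python3 - <<'E'
from h import *
f=np.load("scene.npz");tubes("scene",f["im"],f["w"])
s=telemetry.read_state();print(s["t"],s["tool_pos"],s["orientation"],s["q"])
E
```

```text
scene copper 962 c [ 0.5085 -0.0532] z 0.0881 yaw -0.3768 L 0.1488 rms 0.0016
scene yellow 772 c [0.5894 0.1595] z 0.0882 yaw -0.3769 L 0.1473 rms 0.0014
0.6833 [ 0.3108599  -0.33876855  0.23548212] [2.58871189e+00 1.77974654e+00 8.82137618e-05] [-9.39963523e-01 -2.58363447e-01  1.86068078e+00  5.30871750e-05
  1.53916594e+00 -5.73747296e-01]
```

>>> {"fn": "send_rows", "kwargs": {"plan": [[[1, 0.2, 0.8, 0, -0.01], [1, 0.2, 0.8, 0, -0.01], [1, 0.2, 0.8, 0, -0.01], [1, 0.2, 0.8, 0, -0.01], [1, 0.2, 0.8, 0, -0.01]]]}}

```text
t: 1.1
tool_pos: [0.3517, -0.1758, 0.2356]
orientation: [-2.605, -1.753, -0.003]
force: [-0.7, -0.5, 0.1]
opening: 0.0176
gripper_force: 0.0
```

>>> {"fn": "send_rows", "kwargs": {"plan": [[[1, 0.26, 0.82, -0.1, 0], [1, 0.26, 0.82, -0.1, 0], [1, 0.26, 0.82, -0.1, 0], [1, 0.26, 0.82, -0.1, 0], [1, 0.26, 0.82, -0.3, 0], [1, 0.27, 0.82, -0.5, 0], [1, 0.27, 0.82, -0.668, 0], [1, 0.27, 0.82, -0.668, 0], [1, 0.27, 0.82, -0.668, 0]]]}}

```text
t: 1.85
tool_pos: [0.4028, -0.017, 0.1007]
orientation: [-2.606, -1.748, 0.006]
force: [0.9, 0.5, 0.7]
opening: 0.0007
gripper_force: 0.0
```

>>> {"fn": "send_rows", "kwargs": {"plan": [[[1, 0.02, -0.008, 0, 0], [1, 0.04, -0.016, 0, 0], [1, 0.06, -0.024, 0, 0], [1, 0.075, -0.03, 0, 0], [1, 0.09, -0.035, 0, 0], [1, 0.1, -0.039, 0, 0], [1, 0.11, -0.043, 0, 0], [1, 0.12, -0.047, 0, 0], [1, 0.12, -0.047, 0, 0]]]}}

```text
t: 2.6
tool_pos: [0.4279, -0.0256, 0.1026]
orientation: [-2.604, -1.753, 0.002]
force: [-8.0, 3.5, 8.0]
opening: 0.0003
gripper_force: 4.3
```

Run:
```python
from h import *
im,d,w=cloud("scene");cv2.imwrite("pics/s1.png",im);tubes("scene",im,w)
s=telemetry.read_state();print(s["t"],s["tool_pos"],s["force"])
```

```text
scene copper 955 c [ 0.5126 -0.0547] z 0.0879 yaw -0.3769 L 0.1479 rms 0.0016
scene yellow 798 c [0.5892 0.1596] z 0.0883 yaw -0.3745 L 0.1474 rms 0.0015
2.65 [ 0.42787206 -0.02558836  0.10255051] [-7.1095752   3.60346574  6.97590015]
```

View pics/s1.png

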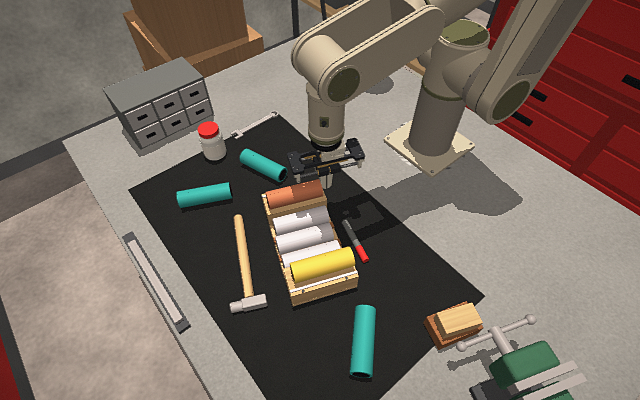

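The tube moved about 4 mm along its axis, at pixel (297,193), and still lies on its ledge. Both contacts are gentle and everything else is unmoved. Next I back off and go behind the copper tube with the fingers open along it.

>>> {"fn": "send_rows", "kwargs": {"plan": [[[1, -0.06, 0.024, 0, 0], [1, -0.12, 0.047, 0, 0], [1, -0.12, 0.047, 0.2, 0], [-1, -0.12, 0.047, 0.4, 0], [-1, -0.05, -0.05, 0.45, 0], [-1, 0.08, -0.2, 0.45, 0], [-1, 0.2, -0.35, 0.45, 0], [-1, 0.317, -0.43, 0.45, 0], [-1, 0.317, -0.43, 0.45, 0], [-1, 0.317, -0.43, 0.3, 0], [-1, 0.317, -0.43, 0.15, 0], [-1, 0.317, -0.43, 0.03, 0], [-1, 0.317, -0.43, -0.06, 0], [-1, 0.317, -0.43, -0.06, 0], [-1, 0.317, -0.43, -0.06, 0]]]}}

```text
t: 3.9
tool_pos: [0.4909, -0.1115, 0.0895]
orientation: [-2.604, -1.753, 0.002]
force: [-0.4, -0.4, -0.6]
opening: 0.0761
gripper_force: 0.0
```

Run:
```python
from h import *
im,d,w=cloud("scene");tubes("scene",im,w)
s=telemetry.read_state();print(s["t"],s["tool_pos"],s["orientation"],s["force"])
```

```text
scene copper 957 c [ 0.5125 -0.0547] z 0.088 yaw -0.3797 L 0.1481 rms 0.0018
scene yellow 786 c [0.5893 0.1594] z 0.0881 yaw -0.3788 L 0.1473 rms 0.0015
3.95 [ 0.49205249 -0.11192518  0.09093185] [2.60587289e+00 1.75433768e+00 4.12597141e-04] [0.2239718  0.29344213 1.20919603]
```

>>> {"fn": "send_rows", "kwargs": {"plan": [[[-1, 0.02, 0.051, 0, 0], [-1, 0.04, 0.102, 0, 0], [-1, 0.048, 0.121, 0, 0], [-1, 0.055, 0.14, 0, 0], [-1, 0.062, 0.158, 0, 0], [-1, 0.07, 0.177, 0, 0], [-1, 0.077, 0.195, 0, 0], [-1, 0.084, 0.214, 0, 0], [-1, 0.092, 0.233, 0, 0], [-1, 0.099, 0.251, 0, 0], [-1, 0.106, 0.27, 0, 0], [-1, 0.113, 0.288, 0, 0], [-1, 0.121, 0.307, 0, 0], [-1, 0.128, 0.326, 0, 0], [-1, 0.135, 0.344, 0, 0], [-1, 0.135, 0.344, 0, 0]]]}}

```text
t: 5.28
tool_pos: [0.519, -0.0425, 0.0901]
orientation: [-2.606, -1.755, -0.0]
force: [-0.2, 0.1, -0.2]
opening: 0.093
gripper_force: 0.0
```

```bash
cat >> h.py <<'E'
def report():
    im,d,w=cloud("scene");o=tubes("scene",im,w)
    m=np.array([.5589,.0477]);D=np.array([.9305,-.3663]);N=np.array([.3663,.9305])
    for k,r in o.items(): print(k,"rack x,y mm",((r[0]-m)@D*1e3).round(1),((r[0]-m)@N*1e3).round(1))
    s=telemetry.read_state();p=s["tool_pos"]
    print(s["t"],p,s["force"].round(1),"tool rack",((p[:2]-m)@D*1e3).round(1),((p[:2]-m)@N*1e3).round(1))
    return im,w
E
python3 - <<'E'
from h import *
im,w=report()
E
```

```text
scene copper 1045 c [0.544  0.0233] z 0.0759 yaw -0.3819 L 0.1488 rms 0.0015
scene yellow 789 c [0.5893 0.1595] z 0.0882 yaw -0.3744 L 0.1475 rms 0.0015
copper rack x,y mm -4.9 -28.2
yellow rack x,y mm -12.7 115.1
5.3333 [ 0.51888105 -0.04279033  0.09004446] [-0.7 -0.1 -0.6] tool rack -4.1 -98.9
```

The copper tube is seated: axis height 75.9 mm, rack y about -28 mm. The yellow tube is next.

>>> {"fn": "send_rows", "kwargs": {"plan": [[[-1, 0, 0, 0.2, 0], [-1, 0, 0, 0.4, 0], [1, -0.05, 0.1, 0.5, 0], [1, -0.15, 0.3, 0.5, 0], [1, -0.2, 0.5, 0.5, 0], [1, -0.2, 0.7, 0.5, 0], [1, -0.2, 0.88, 0.5, 0], [1, -0.2, 0.88, 0.5, 0]]]}}

```text
t: 6.0
tool_pos: [0.478, 0.1384, 0.1904]
orientation: [-2.601, -1.759, -0.003]
force: [0.8, -0.1, -1.1]
opening: 0.0576
gripper_force: 0.0
```

>>> {"fn": "send_rows", "kwargs": {"plan": [[[1, 0.05, 0.2, 0, 0], [1, 0.07, 0.315, 0, 0], [1, 0.07, 0.315, -0.15, 0], [1, 0.07, 0.315, -0.3, 0], [1, 0.07, 0.315, -0.44, 0], [1, 0.07, 0.315, -0.44, 0], [1, 0.07, 0.315, -0.44, 0], [1, 0.07, 0.315, -0.44, 0]]]}}

```text
t: 6.67
tool_pos: [0.4936, 0.1957, 0.1036]
orientation: [2.606, 1.754, 0.002]
force: [0.5, 0.5, -0.3]
opening: 0.0044
gripper_force: 0.0
```

Run:
```python
from h import *
im,w=report()
```

```text
scene copper 1006 c [0.5438 0.0225] z 0.0753 yaw -0.374 L 0.1486 rms 0.0016
scene yellow 431 c [0.6206 0.1471] z 0.0881 yaw -0.3773 L 0.0804 rms 0.0015
copper rack x,y mm -4.8 -29.0
yellow rack x,y mm 21.0 115.1
6.7167 [0.49426502 0.19594287 0.10438877] [-0.7 -0.7 -0.5] tool rack -114.4 114.3
```

>>> {"fn": "send_rows", "kwargs": {"plan": [[[1, 0.02, -0.008, -0.01, 0], [1, 0.04, -0.016, -0.01, 0], [1, 0.055, -0.022, -0.01, 0], [1, 0.065, -0.026, -0.01, 0], [1, 0.075, -0.03, -0.01, 0], [1, 0.085, -0.034, -0.01, 0], [1, 0.095, -0.037, -0.01, 0], [1, 0.102, -0.04, -0.01, 0], [1, 0.102, -0.04, -0.01, 0]]]}}

```text
t: 7.47
tool_pos: [0.5128, 0.1887, 0.1011]
orientation: [-2.604, -1.754, 0.0]
force: [-8.3, 3.5, 7.6]
opening: 0.0005
gripper_force: 4.6
```

>>> {"fn": "send_rows", "kwargs": {"plan": [[[1, -0.06, 0.024, 0, 0], [1, -0.12, 0.047, 0, 0], [1, -0.12, 0.047, 0.2, 0], [-1, -0.12, 0.047, 0.4, 0], [-1, -0.02, 0.12, 0.45, 0], [-1, 0.12, 0.2, 0.45, 0], [-1, 0.27, 0.27, 0.45, 0], [-1, 0.42, 0.3, 0.45, 0], [-1, 0.5, 0.13, 0.45, 0], [-1, 0.5, 0.13, 0.45, 0]]]}}

```text
t: 8.3
tool_pos: [0.6161, 0.2097, 0.1889]
orientation: [2.606, 1.75, -0.003]
force: [0.4, 0.5, 0.6]
opening: 0.0425
gripper_force: 0.0
```

Run:
```python
from h import *
im,w=report(); cv2.imwrite("pics/s2.png",im)
im,d,w=cloud("top"); tubes("top",im,w)
```

```text
scene copper 571 c [0.5747 0.0103] z 0.075 yaw -0.3786 L 0.0822 rms 0.0016
scene yellow 47 c [0.573 0.172] z 0.0896 yaw -0.3727 L 0.0364 rms 0.0013
copper rack x,y mm 28.4 -29.0
yellow rack x,y mm -32.4 120.8
8.35 [0.61478688 0.21129299 0.18926943] [-0.5 -0.5  0.4] tool rack -7.9 172.7
top copper 516 c [0.5432 0.0194] z 0.0765 yaw -0.3615 L 0.1481 rms 0.0032
top yellow 450 c [0.6145 0.1456] z 0.0891 yaw -0.3822 L 0.1269 rms 0.0033
```

Run:
```python
from h import *
im,d,w=cloud("top")
m=masks(im)["yellow"]&(w[...,2]>.05); o=im.copy(); c,_=cv2.findContours(m.astype(np.uint8),0,1); 
a=cv2.resize(im[100:230,240:400],None,fx=4.0,fy=4.0); b=cv2.resize(m.astype(np.uint8)*255,None,fx=1,fy=1)[100:230,240:400]
b=cv2.cvtColor(cv2.resize(b,None,fx=1,fy=1),cv2.COLOR_GRAY2BGR); a[:130,-160:]=b
cv2.imwrite("pics/t2.png",a)
```

```text
(no output)
```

View pics/t2.png

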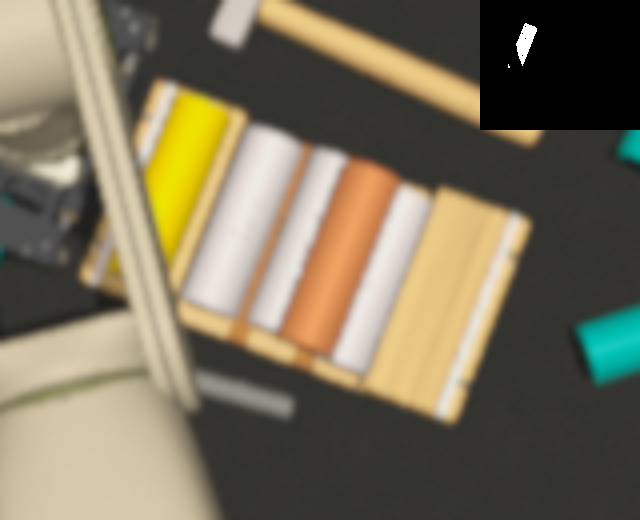

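The crop shows copper lying in its groove, roughly in line with the grey tubes (far end (370,160), near end (300,350)). Yellow is still on its ledge, far end at (205,97), square to the rack. I'll lower behind it and push the same way.

>>> {"fn": "send_rows", "kwargs": {"plan": [[[-1, 0, 0, -0.15, 0], [-1, 0, 0, -0.3, 0], [-1, 0, 0, -0.42, 0], [-1, 0, 0, -0.495, 0], [-1, 0, 0, -0.495, 0], [-1, 0, 0, -0.495, 0], [-1, 0, 0, -0.495, 0]]]}}

```text
t: 9.03
tool_pos: [0.6138, 0.2145, 0.093]
orientation: [2.605, 1.755, 0.004]
force: [-0.1, -0.4, 1.0]
opening: 0.0924
gripper_force: 0.0
```

Run:
```python
from h import *
im,w=report()
```

```text
scene copper 622 c [0.5711 0.0116] z 0.0752 yaw -0.3778 L 0.0897 rms 0.0017
scene yellow 44 c [0.6121 0.1498] z 0.0884 yaw -0.4041 L 0.0265 rms 0.0017
copper rack x,y mm 24.6 -29.1
yellow rack x,y mm 12.1 114.5
9.0833 [0.61429335 0.21454366 0.09352021] [ 0.7 -0.2  0.5] tool rack -9.6 175.5
```

>>> {"fn": "send_rows", "kwargs": {"plan": [[[-1, -0.022, -0.056, -0.015, 0], [-1, -0.037, -0.093, -0.015, 0], [-1, -0.046, -0.116, -0.015, 0], [-1, -0.052, -0.133, -0.015, 0], [-1, -0.059, -0.149, -0.015, 0], [-1, -0.065, -0.165, -0.015, 0], [-1, -0.071, -0.181, -0.015, 0], [-1, -0.078, -0.198, -0.015, 0], [-1, -0.084, -0.214, -0.015, 0], [-1, -0.091, -0.23, -0.015, 0], [-1, -0.097, -0.247, -0.015, 0], [-1, -0.103, -0.263, -0.015, 0], [-1, -0.11, -0.279, -0.015, 0], [-1, -0.116, -0.295, -0.015, 0], [-1, -0.123, -0.312, -0.015, 0], [-1, -0.129, -0.328, -0.015, 0], [-1, -0.136, -0.344, -0.015, 0], [-1, -0.142, -0.36, -0.015, 0], [-1, -0.142, -0.36, -0.015, 0]]]}}

```text
t: 10.67
tool_pos: [0.5845, 0.1411, 0.088]
orientation: [2.606, 1.754, -0.001]
force: [0.2, -0.3, 1.2]
opening: 0.0928
gripper_force: 0.0
```

Run:
```python
from h import *
im,w=report()
im,d,w=cloud("top"); tubes("top",im,w); cv2.imwrite("pics/t3.png",cv2.resize(im[80:240,220:420],None,fx=3,fy=3))
```

```text
scene copper 405 c [0.5822 0.0073] z 0.0751 yaw -0.3657 L 0.0665 rms 0.0018
scene yellow 66 c [0.5812 0.0704] z 0.0773 yaw -0.3189 L 0.0272 rms 0.0016
copper rack x,y mm 36.5 -29.0
yellow rack x,y mm 12.5 29.3
10.7167 [0.58468004 0.14147914 0.08805971] [-0.5  0.1 -0.6] tool rack -10.4 96.7
top copper 483 c [0.5435 0.019 ] z 0.0766 yaw -0.3752 L 0.1489 rms 0.0032
top yellow 401 c [0.5779 0.0686] z 0.0774 yaw -0.3972 L 0.1192 rms 0.003
```

View pics/t3.png

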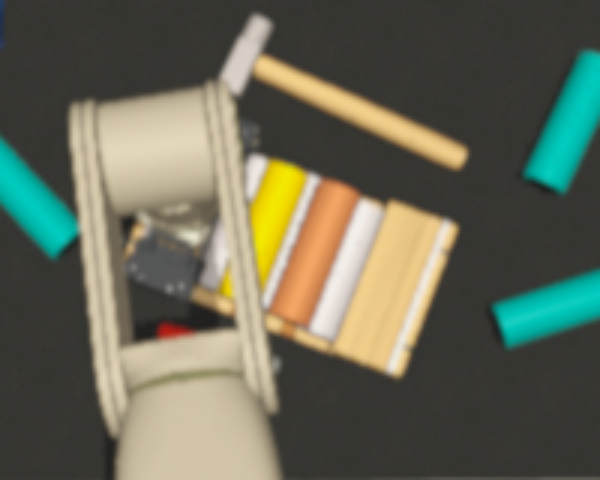

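Yellow (near (265,230)) now lies beside copper (near (315,255)), each in its own groove. I'll lift straight up, clear the view and check.

>>> {"fn": "send_rows", "kwargs": {"plan": [[[-1, 0, 0, 0.2, 0], [-1, 0, 0, 0.4, 0], [-1, 0, 0, 0.6, 0], [-1, -0.2, 0.1, 0.6, 0], [-1, -0.4, 0.2, 0.6, 0], [-1, -0.6, 0.4, 0.6, 0], [-1, -0.8, 0.6, 0.6, 0], [-1, -0.8, 0.8, 0.6, 0], [-1, -0.8, 1, 0.6, 0], [-1, -0.8, 1, 0.6, 0], [-1, -0.8, 1, 0.6, 0]]]}}

```text
t: 11.68
tool_pos: [0.4231, 0.3464, 0.2084]
orientation: [-2.601, -1.759, -0.002]
force: [0.1, 0.4, 0.3]
opening: 0.0928
gripper_force: 0.0
```

Run:
```python
from h import *
im,w=report(); cv2.imwrite("pics/s4.png",im)
m=masks(im)["white"]&(w[...,2]>.045)&(w[...,2]<.068)&(w[...,0]>.33)&(w[...,0]<.7)&(np.abs(w[...,1])<.2)
k,l,st,_=cv2.connectedComponentsWithStats(m.astype(np.uint8))
for i in range(1,k):
    if st[i,4]>100:
        r=fit(w[l==i]);print("white",st[i,4],np.round(r[0],4),round(r[1],4),round(r[2],3),round(r[3],3))
```

```text
scene copper 990 c [0.5436 0.0226] z 0.0753 yaw -0.3737 L 0.1488 rms 0.0016
scene yellow 671 c [0.5638 0.0779] z 0.0758 yaw -0.3815 L 0.1476 rms 0.0014
copper rack x,y mm -5.0 -28.9
yellow rack x,y mm -6.5 29.9
11.7333 [0.42370771 0.34415798 0.20808475] [-0.8 -0.3  0.1] tool rack -234.4 226.3
white 107 [ 0.5011 -0.0809] 0.0418 -0.372 0.168
white 653 [0.5789 0.1026] 0.0351 -0.378 0.148
```

View pics/s4.png

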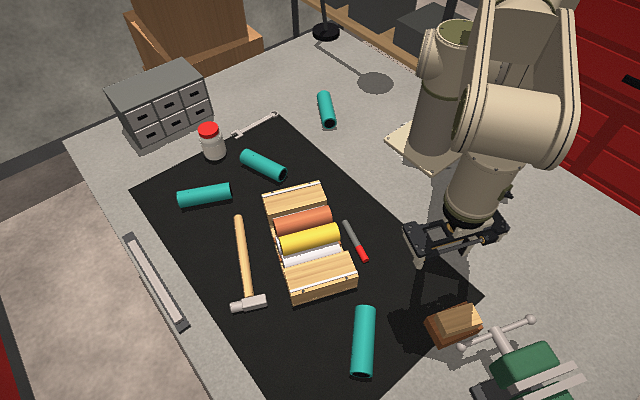

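The picture shows copper (303,220) and yellow (310,240) seated in the two grooves. Both axes are at about 75.5 mm, and the ends are within a few mm of the tubes below. The grey tube that can still be measured and the bystanders have not moved, and the gripper touches nothing.

```bash
python3 -c "
from plant import order
print(order.close_job())"
```

```text
the job is handed in; nothing more can be done
None
```

The copper and yellow tubes are each seated in their own groove, ends within about 8 mm of the tubes below, with no sign of the bottom row or bystanders having moved; job handed in at about 12 s of the 50 s allowed.

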